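# Hold the automatic centre punch on the marked rail

## Robot

A 6-joint arm with a two-finger parallel gripper is mounted at the origin on the work surface. World frame = base frame: x ahead of the robot, y to its left, z up, the work surface at z = 0. Lengths are in m, angles in rad, forces in N, time in s.
With the tool pointing down it reaches from about 0.375 to 0.925 m from the base axis. Payload 5.7 kg.
Tool frame: the origin (TCP) lies on the centre line of the jaws, within the pads' length; the fingertips stand 14 mm ahead of it and the grasp point (between the pads) lies 5 mm behind it (env.tip_extent is the z of the fingertips in the tool frame, in m); z points along the fingers, y is the line along which they close (so a half turn about z gives the same grasp; the last joint's range is limited). The gripper opens to 88 mm and grips with 3 to 60 N. Pads are 20 mm wide; open, the fingers measure 115 mm over their backs; the gripper's body (75 mm by 178 mm) begins 61 mm behind the grasp point.
Start: joints at [1.017, 0.359, 1.51, -0, 1.272, -0.115], TCP at [0.255, 0.543, 0.237] pointing down, gripper open.
Joint ranges: [-2.97, 2.97], [-1.01, 2.36], [0.21, 2.38], [-0.96, 4.11], [0.2, 2.71], [-2.98, 2.98]. Speed limits (rad/s): [2.39, 2.39, 3.14, 3.14, 3.14, 3.14].

## Interface

Orientations are given as a unit quaternion [x, y, z, w].
In Python, from bench import env, viewer, job gives the robot as it stands (env), with the cameras (viewer) and the job (job). Calls block until the motion is done:
- env.move_ptp(position, orientation): joint-space move of the TCP to a pose.
- env.servo_line(position, orientation=None, rate=0.15, contact_N=None): straight line of the TCP; orientation=None keeps the orientation; rate is the mean speed in m/s. With contact_N (N) it stops when the force on the tool has changed by that much, and returns True; else False.
- env.goto_joints(angles): joint-space move.
- env.move_gripper(opening): finger opening in m; the grip force is fixed at half the most; returns when the fingers have stopped.
- env.sleep(seconds).
- env.inverse_kinematics(position, orientation): joint angles nearest the present ones, or None.
- env.observe(): the state.
- viewer.capture(name): name is "side" or "top" or "wrist"; returns a dict with "image" (384x512x3 uint8, blue, green, red), "range_z" (384x512 float32, m along the optical axis (not along the pixel's ray), 0 where there is no reading), "intrinsics" (3x3 intrinsics, pixels), "R" (3x3) and "t" (3): a world point X has camera coordinates R X + t. Camera axes: x right, y down, z forward; pixel columns grow to the right and rows downward; lengths in m; the calibration is good to about 2 mm. The wrist camera is an equidistant fisheye: a pixel r from the principal point sees the ray r / f radians off the axis. A picture is of the moment at which its call begins.
A pose or a line that the arm cannot do raises env.PlanningError and nothing moves.
- job.close_job(): hands the job in; it is judged then, once.
The state is a dict: "clock": time; "joint_pos": joint angles; "qvel": joint speeds; "joint_torque": joint torques, N m; "position": TCP position; "orientation": TCP orientation; "force": force on the tool from outside, world axes, zero at the start; "torque": the same for the moment, N m; "finger_gap": finger opening in m; "grip_force": force on a finger pad.
Only numpy, scipy, OpenCV 4.12 (cv2) and the standard library are available. Lean on these libraries where they do the work, as an engineer would, in place of code of your own. Each camera call takes 0.05 s, during which the arm holds its last target. There are 200 camera calls.

## Task

Take the automatic centre punch out of its wooden rack and hold it on the sloping hook rail, ready to mark a new hole: its nose inside the drawn circle, the punch square to the sloping face, pressed gently so that the sprung nose is pushed about half-way in. Never push the nose all the way home, which would fire the punch, and leave the jug, funnel and screwdriver alone. Finish while still gripping the punch and holding it pressed there; do not put it down.

Things in the scene. Friction and masses are not known exactly. Their poses are not given: they have to be found in the camera images.
- punch: automatic centre punch, loose, about 145 g: steel barrel 18 mm thick, 105 mm long, with a dark sprung nose 8 mm thick sticking 32 mm out of its lower end, tapering to a flat tip 4 mm across. Origin: centre of the barrel's lower end (shoulder); z along the barrel to its upper end (z = 105 mm); free nose tip at z = -32 mm. Starts upright in the rack, the top 85 mm of the barrel above it.
- nose (a joint): how far the punch's nose is pushed into the barrel: 0 fully out, 0.014 m pushed home (the punch would fire). Spring: about 1 N to start moving, then 0.5 N per mm, so 4.5 N at half-way (7 mm) and 8 N fully home.
- nose_tip (a point): centre of the flat tip of the punch's nose; it moves with the nose; z points along the punch towards the barrel.
- mark_centre (a point): centre of the drawn circle (black line, 18 mm across) on the upper face of the hook rail. z is the outward normal of the sloping rail face, y runs along the rail, x up the slope. The circle may be anywhere within 55 mm of the middle of the rail.
- jig: fixed plywood drilling jig, footprint 170 x 250 mm, with a face sloping 18 degrees, facing up and, at yaw 0, to -x. Across it along y runs a galvanized hook rail: flat strip 44 x 250 x 4 mm, its face 67 mm above the work surface. Two hooks rise 25 mm off the strip 90 mm either side of its middle; screw heads near its ends. Origin: centre of the footprint on the work surface; z up.
- rack: fixed wooden block 90 x 90 x 65 mm with one vertical hole in the middle of its top: 22 mm wide for the upper 20 mm, where the punch's shoulder rests on a ledge, then narrower (15 mm) right through for the nose. Origin: centre of the underside; z up.
- jug: bystander: closed grey plastic jug with a black cap, 120 x 85 x 185 mm, standing. Origin: centre of its underside.
- funnel: bystander: stainless funnel standing mouth down, 120 mm across, 140 mm tall. Origin: centre of its mouth on the work surface.
- screwdriver: bystander: stubby screwdriver lying flat, 110 mm long, beyond the work. Origin: under the middle of the tool.

How it is judged:
By the outcome, as a careful person would: the job done as asked, in the order asked, and still so for the second after the job is handed in, while the arm keeps its last pose, push and grip.
It also fails if it takes over 38 s, if anything falls off the work surface, if the arm or the gripper's body presses on something with over 40 N, if the wrist force passes 120 N, or if a joint passes its speed limit or range.

## Working session

There is one attempt and no reset: what is moved stays moved. The work goes in short steps, each a Python script; the robot and the scene stay as the last script left them, time stands still between calls to the robot, and variables do not carry over. Pictures are saved under pics/ and viewed, at most 10 in all, crops included, and the job is handed in when it is done.

```bash
mkdir -p pics; ls; python3 - <<'E'
from bench import env, viewer, job
import cv2,numpy as np
for n in ("top","side"):
    c=viewer.capture(n); cv2.imwrite(f"pics/{n}0.png",c["image"]); np.savez(f"{n}0.npz",**c)
    print(n,c["intrinsics"].tolist(),np.round(-c["R"].T@c["t"],3),np.round(c["R"],3).tolist(),(c["range_z"]>0).mean())
o=env.observe();print(o["clock"],o["orientation"],env.tip_extent,o["finger_gap"],o["force"])
E
```

```text
bench.py
pics
top [[354.6859762461292, 0.0, 251.1617241942743], [0.0, 354.6859762461292, 189.27295575891185], [0.0, 0.0, 1.0]] [0.506 0.003 1.062] [[-0.024, -1.0, 0.015], [-0.991, 0.022, -0.133], [0.133, -0.018, -0.991]] 0.9960835774739584
side [[394.4869701361711, 0.0, 251.21306407971446], [0.0, 394.4869701361711, 196.9814628664708], [0.0, 0.0, 1.0]] [ 0.128 -0.811  1.052] [[0.826, -0.564, -0.011], [-0.405, -0.579, -0.707], [0.393, 0.589, -0.707]] 0.9961344401041666
0.1 [ 2.17644156e-01  9.76027818e-01 -8.04734380e-04 -2.68830924e-04] 0.014 0.08811204028337949 [ 0.18629657 -0.53736686  0.25970732]
```

View pics/top0.png

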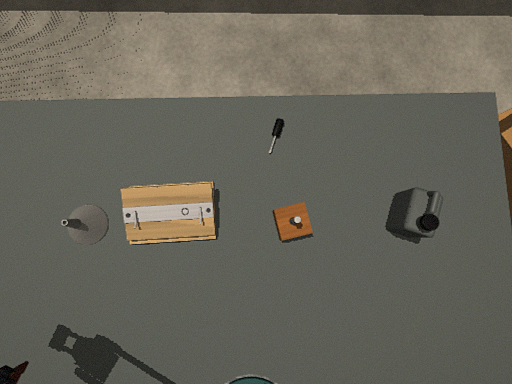

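View pics/side0.png

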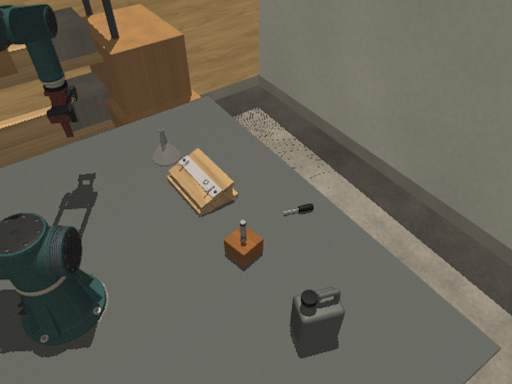

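The top view shows the circle near (185,212) on the rail, which runs from (123,214) to (213,211). The rack is near (293,222), the punch top near (297,220), and the funnel (85,224) and jug (418,212) stand clear. The side view shows the same layout, with the punch at (243,230) and the circle near (206,182). Next I'll measure from depth and rays.

```bash
cat > h.py <<'E'
import numpy as np,cv2
from scipy.spatial.transform import Rotation as Rot
def cloud(c):
    K,R,t=c["intrinsics"],c["R"],c["t"]; z=c["range_z"]; v,u=np.indices(z.shape)
    P=np.stack([(u-K[0,2])/K[0,0]*z,(v-K[1,2])/K[1,1]*z,z],-1)
    return (P-t)@R
def ray(c,u,v,fish=False):
    K,R,t=c["intrinsics"],c["R"],c["t"]; x,y=(u-K[0,2])/K[0,0],(v-K[1,2])/K[1,1]
    if fish:
        th=np.hypot(x,y); s=np.sinc(th/np.pi); d=np.array([x*s,y*s,np.cos(th)])
    else: d=np.array([x,y,1.])
    return -R.T@t, R.T@(d/np.linalg.norm(d))
def hit(c,u,v,n,p,fish=False):
    o,d=ray(c,u,v,fish); return o+d*(n@(p-o))/(n@d)
def tri(rays):
    A=sum(np.eye(3)-np.outer(d,d) for o,d in rays); b=sum((np.eye(3)-np.outer(d,d))@o for o,d in rays)
    return np.linalg.solve(A,b)
E
python3 - <<'E'
from h import *
for n in("top","side"):
    c=np.load(n+"0.npz"); P=cloud(c); im=c["image"]; hsv=cv2.cvtColor(im,cv2.COLOR_BGR2HSV)
    print(n,"table z",np.median(P[250:300,200:300,2]) if n=="top" else np.median(P[320:350,200:270,2]))
    box=(slice(150,260),slice(100,330)) if n=="top" else (slice(120,290),slice(130,290))
    M=np.zeros(im.shape[:2],bool); M[box]=1
    Z=P[...,2]
    wood=M&(hsv[...,1]>120)&(hsv[...,0]<14)
    near=wood&(Z>.06)&(Z<.07)
    near&= (P[...,1]<.05)&(P[...,1]>-.25)
    pts=P[near]; r=cv2.minAreaRect(pts[:,:2].astype(np.float32)*1000)
    print("rack top z",np.median(pts[:,2]),"rect mm",r,len(pts))
    hi=M&(Z>.08)&(np.hypot(P[...,0]-r[0][0]/1000,P[...,1]-r[0][1]/1000)<.05)
    q=P[hi]; print("punch pts",len(q),np.median(q,0),"zmax",np.sort(q[:,2])[-5:], "top pts",q[q[:,2]>q[:,2].max()-.01].mean(0))
    grey=M&(hsv[...,1]<60)&(Z>.04)&(Z<.09)&(hsv[...,2]>120)&(P[...,1]>.05)
    g=P[grey]; m=np.median(g,0); g=g[np.linalg.norm(g-m,axis=1)<.12]
    for _ in range(4):
        ce=g.mean(0); U,S,V=np.linalg.svd(g-ce,full_matrices=False); nn=V[2]*np.sign(V[2,2]); res=(g-ce)@nn; g=g[abs(res)<max(.002,1.5*res.std())]
    print("rail",len(g),ce,"n",nn,"slope",np.degrees(np.arccos(nn[2])),"az",np.degrees(np.arctan2(nn[1],nn[0])),"along",V[0],"rms",res.std())
    print(" rail minrect",cv2.minAreaRect(g[:,:2].astype(np.float32)*1000))
E
```

```text
top table z 2.9178251182094395e-05
rack top z 0.06479489560038675 rect mm ((547.9368286132812, -131.0218505859375), (89.5510482788086, 89.55882263183594), 11.64406967163086) 589
punch pts 63 [ 0.54683319 -0.12739054  0.14856385] zmax [0.15195136 0.15196883 0.15217867 0.15240856 0.152595  ] top pts [ 0.54813664 -0.1303352   0.14931624]
rail 882 [0.58062001 0.22122782 0.06728458] n [-0.30234022 -0.01247899  0.95311839] slope 17.613690668971582 az -177.63647857656474 along [-4.06081627e-02  9.99175128e-01  2.00616126e-04] rms 0.0010371643743029787
 rail minrect ((580.6392211914062, 219.77005004882812), (42.319183349609375, 238.96429443359375), 2.3681769371032715)
side table z 0.0008548676601604248
rack top z 0.06580219933508699 rect mm ((548.5665893554688, -132.2760009765625), (90.44149780273438, 90.77933502197266), 11.69235610961914) 249
punch pts 103 [ 0.54521669 -0.13679816  0.12674587] zmax [0.15213694 0.15267611 0.15294836 0.15336871 0.15398318] top pts [ 0.54750813 -0.13281333  0.1495076 ]
rail 321 [0.58118829 0.21463147 0.06860217] n [-0.30317083 -0.01059162  0.95287736] slope 17.65927134419877 az -177.99912051626367 along [-0.05096538  0.99868732 -0.00511451] rms 0.0013536865154108798
 rail minrect ((580.3909301757812, 220.486572265625), (41.67927932739258, 237.0180206298828), 2.351910352706909)
```

```bash
cat >> h.py <<'E'
YAW=np.radians(2.36); al=np.array([-np.sin(YAW),np.cos(YAW),0]); 
N=np.array([-np.sin(np.radians(18))*np.cos(YAW),-np.sin(np.radians(18))*np.sin(YAW),np.cos(np.radians(18))])
RAIL=np.array([.5805,.2200,.0675])
def quat(z,y): 
    y=y-z*(y@z); y=y/np.linalg.norm(y); return Rot.from_matrix(np.c_[np.cross(y,z),y,z]).as_quat()
QP=quat(-N,al); QD=quat(np.array([0,0,-1.]),al)
def ring(im,cx,cy,half,up=6,fn=None):
    g=cv2.cvtColor(im,cv2.COLOR_BGR2GRAY)[cy-half:cy+half,cx-half:cx+half]
    g=cv2.resize(g,None,fx=up,fy=up,interpolation=cv2.INTER_CUBIC)
    if fn: cv2.imwrite(fn,g)
    m=cv2.adaptiveThreshold(g,255,cv2.ADAPTIVE_THRESH_MEAN_C,cv2.THRESH_BINARY_INV,up*10+1,12)
    cs,h=cv2.findContours(m,cv2.RETR_CCOMP,cv2.CHAIN_APPROX_NONE); out=[]
    for i,k in enumerate(cs):
        if h[0,i,3]>=0 and len(k)>20:
            e=cv2.fitEllipse(k); ctr=(np.array(e[0])+.5)/up-.5+[cx-half,cy-half]; out.append((ctr,np.array(e[1])/up))
    return out
E
python3 - <<'E'
from h import *
rs=[]
for n,(u,v) in dict(top=(185,212),side=(206,182)).items():
    c=np.load(n+"0.npz")
    for ctr,ax in ring(c["image"],u,v,12):
        p=hit(c,*ctr,N,RAIL); print(n,ctr,ax,p,"s along",(p-RAIL)@al)
from bench import env, viewer, job
m=RAIL-al*.04
print(env.inverse_kinematics(m+.2*N,QP),env.inverse_kinematics(m+.1*N,QP),env.inverse_kinematics([.548,-.131,.1],QD))
env.move_ptp(m+.22*N,QP)
c=viewer.capture("wrist"); cv2.imwrite("pics/w1.png",c["image"]); np.savez("w1.npz",**c)
print(c["intrinsics"].tolist(),-c["R"].T@c["t"],env.observe()["clock"])
E
```

```text
top [184.75566737 211.05331802] [4.73423958 4.91424783] [0.58241794 0.17182904 0.06747814] s along -0.04820908034133376
side [205.594251   181.52412542] [2.0292058  3.05701955] [0.58276644 0.17160996 0.06758835] s along -0.0484423237631763
[ 0.24508952  0.12506394  1.82773808 -0.08111734  0.88234799 -1.32501649] [ 0.23167841  0.28995966  1.89001091 -0.09619372  0.65502517 -1.31305061] [-3.57238863e-01  4.65021665e-01  1.73314243e+00 -4.44089210e-16
  9.43428554e-01 -1.96922496e+00]
[[297.3186396354542, 0.0, 253.32202661772286], [0.0, 297.3186396354542, 189.03177376952144], [0.0, 0.0, 1.0]] [0.39900282 0.17349462 0.3935095 ] 1.8
```

View pics/w1.png

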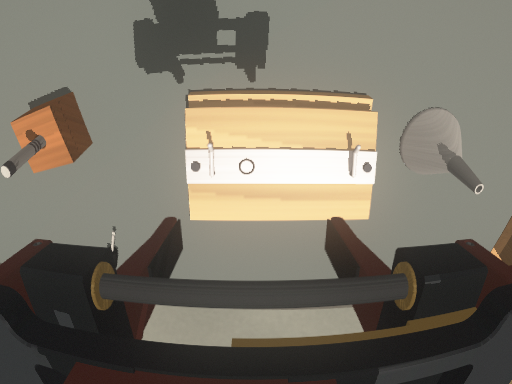

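The wrist view shows the circle at (246,167) on the rail, between the two hooks at (211,160) and (357,160). I'll compare its position with the top and side results, then hover over the rack and check the punch.

```bash
python3 - <<'E'
from h import *
from bench import env, viewer, job
w=np.load("w1.npz"); t=np.load("top0.npz"); s=np.load("side0.npz")
for ctr,ax in ring(w["image"],246,167,14): print("wrist ring",ctr,ax,hit(w,*ctr,N,RAIL,True))
print("tri",tri([ray(w,*ring(w["image"],246,167,14)[0][0],True),ray(t,184.76,211.05),ray(s,205.59,181.52)]))
env.move_ptp([.548,-.131,.20],QD)
c=viewer.capture("wrist"); np.savez("w2.npz",**c); cv2.imwrite("pics/w2.png",c["image"])
o=env.observe(); print(o["clock"],o["position"],o["force"])
E
```

```text
wrist ring [246.23728434 166.16419856] [12.13228226 12.18631363] [0.58173084 0.17289192 0.0672693 ]
tri [0.58267262 0.17247893 0.0664062 ]
3.0667 [ 0.54807662 -0.12962796  0.20032181] [ 0.42838656 -0.21948562  0.43760861]
```

View pics/w2.png

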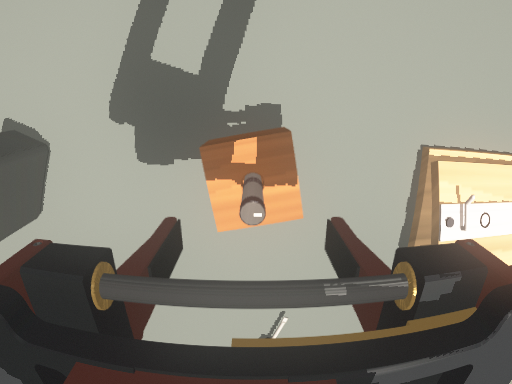

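The wrist view shows the punch top at about (253,213) and its lower end entering the rack at about (253,181). It is centred between the fingers.

```bash
python3 - <<'E'
from h import *
w=np.load("w2.npz"); t=np.load("top0.npz"); s=np.load("side0.npz")
ez=np.array([0,0,1.])
print("wrist top @.15",hit(w,253,213,ez,.15*ez,True),"wrist base@.065",hit(w,253,181,ez,.065*ez,True))
P=cloud(t);m=(np.abs(P[...,2]-.150)<.004)&(np.hypot(P[...,0]-.548,P[...,1]+.131)<.03); ut=np.argwhere(m).mean(0)[::-1]
P=cloud(s);m=(np.abs(P[...,2]-.149)<.004)&(np.hypot(P[...,0]-.548,P[...,1]+.131)<.03); us=np.argwhere(m).mean(0)[::-1]
print(ut,us,"top@.15",hit(t,*ut,ez,.15*ez),"side",hit(s,*us,ez,.15*ez))
print("tri t+w",tri([ray(w,253,213,True),ray(t,*ut)]),"all",tri([ray(w,253,213,True),ray(t,*ut),ray(s,*us)]))
h=[cv2.minAreaRect(np.array([[0,0]],np.float32))]
E
```

```text
wrist top @.15 [ 0.54762861 -0.12924598  0.15      ] wrist base@.065 [ 0.54574346 -0.1292303   0.065     ]
[297.26315789 219.23684211] [242.53333333 221.96666667] top@.15 [ 0.54840002 -0.13068183  0.15      ] side [ 0.5469279  -0.13356088  0.15      ]
tri t+w [ 0.54803668 -0.12995498  0.14998617] all [ 0.5487592  -0.13033567  0.14628998]
```

```bash
python3 - <<'E'
from h import *
from bench import env, viewer, job
env.servo_line([.548,-.130,.100],QD,rate=.12)
env.move_gripper(0.0)
o=env.observe(); print(o["clock"],o["position"],o["finger_gap"],o["grip_force"],o["force"],o["torque"])
g=o["position"]
env.servo_line([.548,-.130,.22],QD,rate=.12)
env.sleep(.1);o=env.observe(); print(o["clock"],o["position"],o["finger_gap"],o["grip_force"],o["force"],o["torque"])
np.save("grasp.npy",g)
for n in("top","side","wrist"):
    c=viewer.capture(n); np.savez(n+"3.npz",**c); cv2.imwrite(f"pics/{n}3.png",c["image"])
s=cv2.imread("pics/side3.png")[130:280,150:350]; w=cv2.imread("pics/wrist3.png")[120:320,153:353]
cv2.imwrite("pics/c3.png",np.hstack([cv2.resize(s,(533,400)),cv2.resize(w,(400,400))])[:, :800] if 0 else np.hstack([cv2.resize(s,(400,300)),cv2.resize(w,(400,400))[:300]]))
E
```

```text
5.125 [ 0.54799172 -0.13002449  0.09997702] 0.017424776662973453 29.999902546405792 [ 0.27280607 -0.18078947  0.12294285] [0.04935928 0.0157849  0.00622049]
6.375 [ 0.54739224 -0.12975421  0.21901941] 0.017636618029865565 29.999872148036957 [-0.85647519 -0.54313531 -1.74584986] [ 0.02738179  0.0302917  -0.00867865]
```

View pics/c3.png

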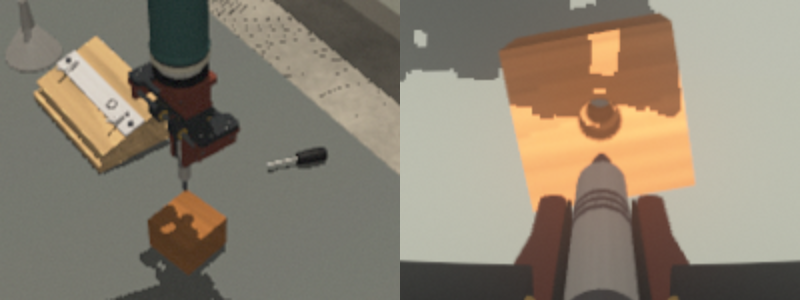

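```bash
python3 - <<'E'
from h import *
im=cv2.imread("pics/wrist3.png"); cv2.imwrite("pics/c4.png",cv2.resize(im[180:300,203:303],(500,600),interpolation=cv2.INTER_CUBIC))
E
```

```text
(no output)
```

View pics/c4.png

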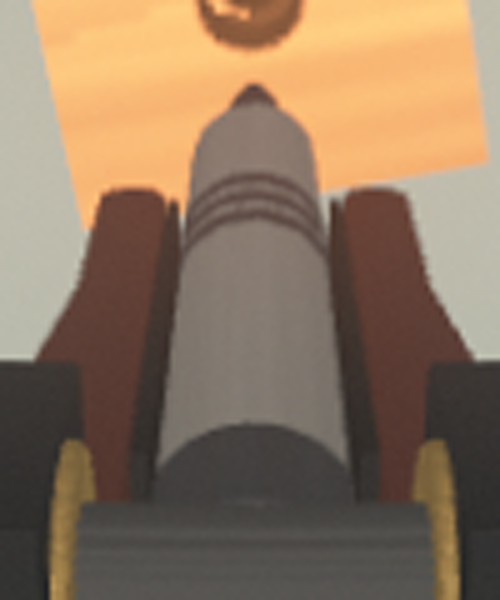

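The crop shows the punch gripped straight between the pads. In full-image pixels the tip is at (253.8,196.6), the near shoulder edge at (253.6,201.6), and the near edge of the barrel top at (253.4,264.6). From these I'll work out the lean in the grip.

```bash
python3 - <<'E'
from h import *
w=np.load("wrist3.npz"); ez=np.array([0,0,1.])
T=np.array([.54739,-.12975,.21902])
for nm,px,dz,r in(("tip",(253.8,196.6),-.087,.002),("shoulder",(253.6,201.6),-.055,.009),("top",(253.4,264.6),.05,.009)):
    p=hit(w,*px,ez,(T[2]+dz)*ez,True); p[0]+=r; print(nm,p-T)
print(-w["R"].T@w["t"])
s=np.load("side3.npz"); 
from bench import env, viewer, job
o=env.observe(); print(Rot.from_quat(o["orientation"]).as_matrix().round(4).tolist())
# predicted side-view pixels of the tip & axis for check
for d in (-.087,-.055): 
    X=s["R"]@(T+[0,0,d])+s["t"]; q=s["intrinsics"]@X; print(q[:2]/q[2])
E
```

```text
tip [ 0.00091759  0.00122081 -0.087     ]
shoulder [ 0.00187152  0.00070197 -0.055     ]
top [-7.36225753e-03 -9.20615829e-05  5.00000000e-02]
[ 0.47469386 -0.13242157  0.36617688]
[[-0.9992, -0.0412, -0.0011], [-0.0412, 0.9992, 0.0004], [0.0011, 0.0004, -1.0]]
[242.13256616 225.00633692]
[241.84329181 218.05224676]
```

The barrel-top edge doesn't fit with the tip and shoulder. I'll use the wrist camera's depth to fit the barrel axis directly.

```bash
cat >> h.py <<'E'
def fcloud(c):
    K,R,t=c["intrinsics"],c["R"],c["t"]; z=c["range_z"]; v,u=np.indices(z.shape)
    x,y=(u-K[0,2])/K[0,0],(v-K[1,2])/K[1,1]; th=np.hypot(x,y); s=np.sinc(th/np.pi)/np.cos(th)
    return (np.stack([x*s*z,y*s*z,z],-1)-t)@R
E
python3 - <<'E'
from h import *
for nm,T in(("wrist3",np.array([.54739,-.12975,.21902])),("w2",np.array([.548,-.130,.100]))):
    c=np.load(nm+".npz"); P=fcloud(c)-T
    print(nm)
    for v in range(194,284,3): print(v,np.round(P[v,251:257:2]*1000,1).tolist(),c["image"][v,253].tolist())
E
```

```text
wrist3
194 [[17.1, -0.7, -155.4], [16.9, 1.4, -155.0], [16.8, 3.5, -155.1]] [119, 187, 250]
197 [[20.3, -0.6, -155.0], [-1.6, 0.5, -84.3], [-1.1, 2.2, -85.9]] [64, 74, 101]
200 [[-2.4, -1.1, -73.4], [-3.2, 0.5, -71.1], [-3.0, 2.0, -71.7]] [84, 94, 116]
203 [[-7.4, -1.1, -50.8], [-7.8, 0.2, -49.7], [-8.1, 1.6, -48.9]] [110, 122, 143]
206 [[-7.3, -1.1, -44.7], [-7.6, 0.2, -43.7], [-7.9, 1.6, -43.0]] [112, 124, 143]
209 [[-7.5, -1.1, -37.9], [-7.9, 0.2, -36.8], [-7.9, 1.5, -36.9]] [112, 124, 143]
212 [[-8.1, -1.1, -30.4], [-8.6, 0.2, -29.2], [-8.7, 1.4, -29.0]] [112, 122, 141]
215 [[-8.2, -1.0, -24.7], [-8.4, 0.2, -24.3], [-8.7, 1.4, -23.7]] [69, 77, 99]
218 [[-8.4, -1.0, -19.0], [-8.6, 0.2, -18.5], [-8.5, 1.4, -19.2]] [79, 87, 106]
221 [[-8.0, -1.0, -15.3], [-8.7, 0.2, -13.6], [-8.8, 1.3, -13.4]] [95, 104, 122]
224 [[-7.4, -0.9, -12.1], [-8.4, 0.2, -9.7], [-8.9, 1.3, -8.6]] [102, 112, 128]
227 [[-8.3, -1.0, -5.5], [-8.4, 0.2, -5.4], [-8.3, 1.3, -5.7]] [113, 124, 139]
230 [[-7.8, -0.9, -2.3], [-8.0, 0.2, -2.0], [-8.7, 1.2, -0.4]] [114, 124, 138]
233 [[-7.8, -0.9, 1.5], [-8.2, 0.2, 2.5],
[... 3065 characters left out ...]
9, 178]
260 [[123.0, 3.4, -102.0], [122.7, 6.0, -101.6], [122.1, 8.7, -100.9]] [167, 180, 179]
263 [[126.9, 3.5, -100.8], [127.5, 6.2, -102.0], [126.9, 8.9, -101.1]] [166, 180, 179]
266 [[131.9, 3.7, -101.2], [131.7, 6.4, -101.1], [131.5, 9.1, -101.0]] [165, 179, 178]
269 [[136.7, 3.9, -101.3], [136.6, 6.6, -101.4], [135.8, 9.3, -100.2]] [166, 180, 179]
272 [[141.7, 4.1, -101.5], [141.6, 6.8, -101.6], [141.0, 9.5, -100.9]] [165, 179, 178]
275 [[146.0, 4.3, -100.6], [146.1, 7.0, -101.0], [145.5, 9.7, -100.2]] [165, 179, 177]
278 [[151.6, 4.5, -101.7], [150.7, 7.2, -100.5], [151.6, 10.0, -102.0]] [165, 178, 177]
281 [[-28.4, -1.1, 179.1], [-27.6, -0.5, 177.9], [-27.7, 0.0, 178.0]] [81, 86, 88]
```

The dark edge was only a shadow. Depth shows the barrel upright in the grip to within 0.5°, with its axis within 1 mm of the tool axis and the tip 87 mm ahead of the TCP. I'll move over to the circle.

```bash
cat >> h.py <<'E'
M=np.array([.5823,.1721,0]); M[2]=RAIL[2]-(N[:2]@(M-RAIL)[:2])/N[2]
L=.087
def fmean(env,k=8):
    F=[]
    for _ in range(k): env.sleep(.03); F.append(env.observe()["force"])
    return np.mean(F,0),np.std(F,0)
E
python3 - <<'E'
from h import *
from bench import env, viewer, job
print("M",M)
env.move_ptp(M+N*(L+.09),QP)
env.servo_line(M+N*(L+.012),QP,rate=.06)
env.sleep(.3); f,sd=fmean(env); o=env.observe()
A=Rot.from_quat(o["orientation"]).as_matrix()
tip=np.array(o["position"])+A[:,2]*L
print(o["clock"],"clear",(tip-M)@N,"along",(tip-M)@al,"axis err deg",np.degrees(np.arccos(-A[:,2]@N)),"f",f,sd,"fn",f@N,o["finger_gap"])
np.save("base.npy",f)
for n in("top","side","wrist"):
    c=viewer.capture(n); np.savez(n+"5.npz",**c); cv2.imwrite(f"pics/{n}5.png",c["image"])
w=cv2.imread("pics/wrist5.png")[130:290,173:333]; s=cv2.imread("pics/side5.png")[130:230,150:250]
cv2.imwrite("pics/c5.png",np.hstack([cv2.resize(w,(400,400),interpolation=3),cv2.resize(s,(400,400),interpolation=3)]))
E
```

```text
M [0.5823     0.1721     0.06744348]
9.6917 clear 0.01202967446018379 along 1.1909178992328401e-05 axis err deg 0.004537702999145763 f [-0.20855412  0.10342104 -0.90386102] [0.28754783 0.39050844 0.61704283] fn -0.7965468152994799 0.017548095053367865
```

View pics/c5.png

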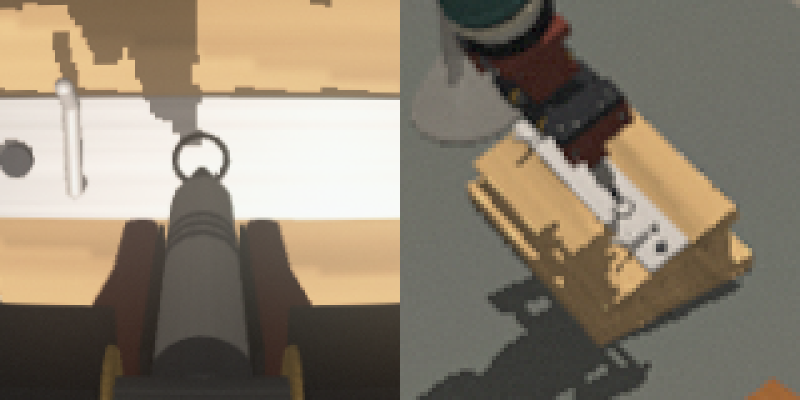

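The wrist crop shows the ring centre at about full-image (253.4,192.8), with the punch tip right below it at (253.4,198). The side crop shows the tip hovering over the circle. Before pressing I'll check the tip offset and squareness within the wrist frame.

```bash
python3 - <<'E'
from h import *
w=np.load("wrist5.npz"); T=M+N*(L+.012); A=Rot.from_quat(QP).as_matrix()
tc=lambda p:(p-T)@A
r=ring(w["image"],253,193,16); print([(a,b,tc(hit(w,*a,N,RAIL,True))) for a,b in r])
print("ring by eye, tool frame",tc(hit(w,253.4,192.8,N,RAIL,True)))
for v in(197,198): print("tip (-edge), tool frame",tc(hit(w,253.4,v,N,T-N*L,True)))
P=tc(fcloud(w).reshape(-1,3)).reshape(384,512,3)
b=P[200:275,252:255].reshape(-1,3); b=b[(b[:,2]>-.045)&(b[:,2]<.047)&(abs(b[:,0]-.008)<.004)]
print("barrel front x vs z",np.polyfit(b[:,2],b[:,0],1),len(b))
hsv=cv2.cvtColor(w["image"],cv2.COLOR_BGR2HSV); m=(hsv[...,1]<40)&(hsv[...,2]>150)&(abs(P[...,2]-.099)<.008)
g=P[m]; print("rail plane (tool): dz/dx,dz/dy,z0",np.linalg.lstsq(np.c_[g[:,:2],np.ones(len(g))],g[:,2],rcond=None)[0],len(g))
E
```

```text
[(array([252.99410248, 193.0374794 ]), array([14.79710388, 18.69306183]), array([0.0011667, 0.0006185, 0.099    ]))]
ring by eye, tool frame [0.00137958 0.00096822 0.099     ]
tip (-edge), tool frame [0.00130381 0.00094497 0.087     ]
tip (-edge), tool frame [0.00044185 0.00094463 0.087     ]
barrel front x vs z [-0.00249788  0.00884215] 210
rail plane (tool): dz/dx,dz/dy,z0 [-0.00652098 -0.00097739  0.10030096] 10726
```

```bash
cat >> h.py <<'E'
def at(env,d,**k): return env.servo_line(M+A_[:,0]*.001+N*(L+d),QP,**k)
A_=Rot.from_quat(QP).as_matrix()
def rep(env,k=25):
    base=np.load("base.npy"); f,sd=fmean(env,k); o=env.observe(); d=(np.array(o["position"])+N*-L-M)@N
    print("t",o["clock"],"d mm",round(d*1000,2),"df",np.round(f-base,2),"fn",round((f-base)@N,2),"gap",o["finger_gap"],"grip",o["grip_force"]); return d,(f-base)@N
E
python3 - <<'E'
from h import *
from bench import env, viewer, job
at(env,.006,rate=.03); env.sleep(.2); f,sd=fmean(env,40); np.save("base.npy",f); print(f,sd)
print("hit",at(env,-.005,rate=.012,contact_N=2.5))
rep(env)
E
```

```text
[ 0.0014943   0.19053286 -1.08830582] [0.48117978 0.60073836 0.44124606]
hit True
t 13.3083 d mm -3.89 df [ 0.74 -0.08  3.32] fn 2.93 gap 0.01745693627401104 grip 29.999880194664
```

Force implies 3.9 mm of nose travel and the position reading gives 3.89 mm, so they agree. I'll go on to 7 mm.

```bash
python3 - <<'E'
from h import *
from bench import env, viewer, job
at(env,-.007,rate=.008); env.sleep(.3)
d,fn=rep(env,40)
o=env.observe(); A=Rot.from_quat(o["orientation"]).as_matrix(); print("axis deg",np.degrees(np.arccos(-A[:,2]@N)))
for n in("side","wrist"):
    c=viewer.capture(n); np.savez(n+"6.npz",**c); cv2.imwrite(f"pics/{n}6.png",c["image"])
w=cv2.imread("pics/wrist6.png")[170:270,203:303]
s=cv2.imread("pics/side6.png")[150:210,180:240]
cv2.imwrite("pics/c6.png",np.hstack([cv2.resize(w,(400,400),interpolation=3),cv2.resize(s,(400,400),interpolation=3)]))
w=np.load("wrist6.npz"); T=np.array(o["position"]); P=((fcloud(w)-T)@A)
b=P[200:275,252:255].reshape(-1,3); b=b[(b[:,2]>-.045)&(b[:,2]<.047)&(abs(b[:,0]-.008)<.004)]
print("barrel front x vs z",np.polyfit(b[:,2],b[:,0],1),len(b))
hsv=cv2.cvtColor(w["image"],cv2.COLOR_BGR2HSV); m=(hsv[...,1]<40)&(hsv[...,2]>150)&(abs(P[...,2]-.08)<.008)
g=P[m]; print("rail plane",np.linalg.lstsq(np.c_[g[:,:2],np.ones(len(g))],g[:,2],rcond=None)[0],len(g))
E
```

```text
t 15.5083 d mm -7.02 df [-3.74 -0.72  3.64] fn 4.63 gap 0.017511232589191614 grip 30.00001072883606
axis deg 0.009897623609412511
barrel front x vs z [0.00015915 0.00889   ] 210
rail plane [-0.00138659 -0.00104441  0.08125893] 11523
```

View pics/c6.png

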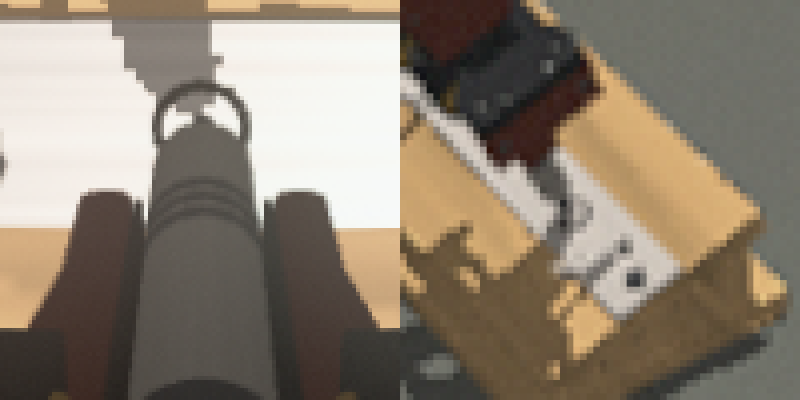

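The wrist crop shows the nose inside the ring: the ring spans x 152–250 with its top at y 82, and the nose comes down at x≈200. The side crop also shows the nose in the circle. One last numeric check of the centring before I hand in.

```bash
python3 - <<'E'
from h import *
from bench import env, viewer, job
w=np.load("wrist6.npz"); o=env.observe(); T=np.array(o["position"]); A=Rot.from_quat(o["orientation"]).as_matrix()
n=A[:,2]; p=T+A[:,2]*.0803
for nm,(u,v) in dict(top=(201,84),left=(155,122),right=(247,122),nose=(199,116)).items(): print(nm,np.round(((hit(w,203+u/4,170+v/4,n,p,True))-T)@A*1000,1))
rep(env,10)
E
```

```text
top [ 8.4  0.8 80.3]
left [ 0.5 -8.4 80.3]
right [ 0.4 10.  80.3]
nose [ 1.7  0.4 80.3]
t 15.9417 d mm -6.96 df [-4.06 -0.95  3.4 ] fn 4.5 gap 0.017508012981043895 grip 30.000061690807343
```

```bash
python3 -c "
from bench import env, viewer, job
print(job.close_job())"
```

```text
the job is handed in; nothing more can be done
None
```

I handed the job in at about 16 s, with the punch still gripped and pressed on the rail: nose within about 1 mm of the circle's centre, square to the face to about 0.1°, and pushed in about 7 mm at 4.5 N.

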